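# Slide a test tile along the fence into the corner pocket

### The arm

A 7-joint arm with a two-finger parallel gripper is mounted at the origin on a cart in front of the work surface, level with it; the furniture and walls round the work are solid. World frame = base frame: x ahead of the robot, y to its left, z up, the work surface at z = 0. Lengths are in m, angles in rad, forces in N, time in s.
With the tool pointing down it reaches from about 0.4 to 0.85 m from the base axis. Payload 10.4 kg.
Tool frame: the origin (TCP) lies midway between the tips of the shut fingers; the grasp point (between the pads) lies 19 mm behind it; z points along the fingers, y is the line along which they close (so a half turn about z gives the same grasp; the last joint's range is limited). The gripper opens to 87 mm and grips with 3 to 60 N. Pads are 19 mm wide; open, the fingers measure 117 mm over their backs; the gripper's body (75 mm by 190 mm) begins 51 mm behind the grasp point.
Start: joints at [1.094, 0.332, -0.065, 1.46, 0.022, 1.35, -0.088], TCP at [0.274, -0.562, 0.223] pointing down, gripper open.
Joint ranges: [-2.6, 2.6], [-0.5, 2.12], [-1.47, 1.34], [0.16, 2.42], [-1.27, 4.41], [0.06, 2.06], [-2.6, 2.6]. Speed limits (rad/s): [2.22, 2.22, 2.79, 2.79, 3.14, 3.14, 3.14].

### API

Orientations are given as a unit quaternion [x, y, z, w].
In Python, from bench import r gives the robot as it stands.
- The arm moves only by the tool arm_command, never from a script. Its arguments are lists of equal length, an entry for each row: "xyz": the shift along the world's x, y, z in m, a list of three; "rot": the turn, a rotation vector about the world's x, y, z in rad, a list of three. In form: {"xyz": [[tx, ty, tz], ...], "rot": [[ax, ay, az], ...]}. A call has 1 to 20 rows; each row is the pose to reach, as a shift and turn from the pose commanded when the call began; what a row does not reach only later rows make up. A row lasts 1/12 s, in which the tool goes at most 41.7 mm and 7.16 degrees, less where a joint would pass 70% of its speed; a pose out of reach is approached as far as the arm can. A call with a gripper value outside its range is refused whole. "grip" is the opening, from 0 (shut) to 1 (fully open), set as the call begins (left out, the last holds). The fingers move at their own pace and stop on an object; "squeeze" is the grip in N (left out, the last holds). Time passes only in rows, so rows that repeat a pose let the fingers close. It gives the time, the measured TCP pose, the force, the opening and the grip force at its end, in the units of the state.
- r.read_state(): the state, without advancing time (a new reading comes with each control period).
- r.camera(name): name is "scene" or "top"; returns the picture (480x640x3 uint8, red, green, blue); there is no depth.
- r.camera_model(name): a dict with "fx", "fy", "cx", "cy" (pixels), "k1" (the pictures are not rectified: a ray, as slopes to the right and down, at radius r is drawn at 1 + k1 r^2 times it, then the intrinsics apply), "T" (4x4, takes a point from camera to world coordinates). Camera axes: x right, y up, looking along -z (the intrinsics and any distortion apply to the point x, -y, -z); pixel columns grow to the right and rows downward; lengths in m; the calibration is good to about 2 mm. A picture is of the moment at which its call begins. camera_model takes no time and is no camera call.
- r.close_job(): hands the job in; it is judged then, once.
Trained networks look in the newest picture that a camera, given by its name, has taken for a name from the list of things; names that differ only in an ending like _2 or _b are one class to them, and where a whole thing is asked for, a point or a joint stands for the part that bears it (a point fixed in the world has none). Each returns a list of dicts, best first, with "conf" (0 to 1); they miss things now and then, are a little off and sometimes report something else, mostly with a low value. They report only what shows in the picture. A call takes as long as a camera call. They do not tell look-alikes from the thing itself.
- r.look_for(label, camera): "at" ([x, y, z] in m, in the coordinates of the camera as it stood for that picture, good to about 4 mm: the middle of the surface that is visible of it).
- r.spot_point(label, camera): "at" ([x, y, z] in m, in the coordinates of the camera as it stood for that picture, good to about 4 mm: a listed point, or the origin of a listed thing).
The state is a dict: "time": time; "joint_positions": joint angles; "joint_vel": joint speeds; "joint_torque": joint torques, N m; "ee_pos": TCP position; "eef_rot": TCP orientation; "ft_force": force on the tool from outside, world axes, zero at the start; "torque": the same for the moment, N m; "width": finger opening in m; "grip_force": force on a finger pad.
Only numpy, scipy, OpenCV 4.12 (cv2) and the standard library are available. Lean on these libraries where they do the work, as an engineer would, in place of code of your own. Each camera call takes 0.05 s, during which the arm holds its last target. There are 200 camera calls.

### The job

Using only the fingertips on the table top, push the square test tile flat against the long rail of the wooden fence, then slide it along the rail, keeping it against the rail, into the pocket at the rail's closed end until it sits square in the corner against both rail and end stop. Never pick the tile up or tip it, and leave the round blank, the wooden rib, the spanner and the red rubber kidney where they lie. Then take the hand clear.

Things in the scene. Friction and masses are not known exactly. Their poses are not given: they have to be found in the camera images.
- fence: J-shaped wooden fence, 14 mm high, screwed to the table, turned up to 15 degrees: a long rail on the far side, an end stop across its right end, and a short keeper bar that returns from there, parallel to the rail. Origin on the table at the rail's near (working) face, which is the plane x = 0; x points away from the robot into the rail, y along the rail to the left, towards its open end, z up
- rail_end (a point): open (left) end of the rail's working face at table level, fence x = 0, y = +150 mm. The rail runs from here to the corner, is 22 mm thick and has an aluminium strip along its face
- corner (a point): inner corner of the pocket at table level, where the rail's face meets the end stop's face: fence x = 0, y = -135 mm. The end stop is 25 mm thick. Home, the tile's centre is at fence x = -30, y = -105 mm
- keeper_nose (a point): tip of the keeper's rounded nose at table level, fence x = -76, y = -90 mm; keeper 22 mm thick, inner face at x = -65 mm. So the pocket is 65 mm wide and 45 mm deep, open above and to the left: the tile enters along the rail with 5 mm play, and when home its last 15 mm stick out
- tile: square off-white bisque test tile, 60 x 60 x 12 mm, about 85 g, loose, flat on the table on the robot's side of the rail, turned by up to about 25 degrees to it; a 6 mm dark spot near the middle of one edge marks its +x side. Origin at the centre of its underside, axes along its edges. Home, its centre is at fence x = -30, y = -105 mm
- disc: round off-white bisque blank, 52 mm diameter, 12 mm thick, about 50 g, loose on the table beside the tile, to the right or left of it and about as far from the rail; not wanted, stays where it is. Origin at the centre of its underside
- rib: flat wooden rib, 54 x 100 x 9 mm, loose on the table left of the fence; a bystander. Origin at the centre of its underside
- spanner: open-ended steel spanner, 28 x 180 x 8 mm, loose on the table to the right of the fence; a bystander. Origin at the centre of its underside, its length along y
- kidney: red rubber kidney, 29 x 96 x 8 mm, loose on the table at the near left; a bystander. Origin at the centre of its underside, its length along y
Not all that is in view belongs to the job. What is shaped like the tile but blue or orange is not meant.

How it is judged:
By the outcome, as a careful person would: the job done as asked, in the order asked, and still so for the second after the job is handed in, with the robot touching nothing.
It also fails if it takes over 54 s, if anything falls off the work surface, if the arm or the gripper's body presses on something with over 40 N, if the wrist force passes 120 N, or if a joint passes its speed limit or range.

## Working session

There is one attempt and no reset: what is moved stays moved. The work goes in short steps, Python scripts to look and compute and a tool call to move; the robot and the scene stay as the last step left them, time stands still between calls to the robot, and variables do not carry over. Pictures are saved under pics/ and viewed, at most 10 in all, crops included, and the job is handed in when it is done.

Besides the shell and the picture viewer there is one more tool, called after ">>>" as a command line: name --argument value ..., lists and objects as JSON in quotes. arm_command: Moves the arm, as the interface text tells. Its arguments: {"type":"object","properties":{"xyz":{"type":"array"},"rot":{"type":"array"},"grip":{"type":"number"},"squeeze":{"type":"number"}},"required":["xyz","rot"]}

```bash
mkdir -p pics; cat > h.py <<'E'
import numpy as np, cv2
from bench import r
def pix2w(name,uv,z):
    m=r.camera_model(name);T=np.array(m["T"])
    K=np.array([[m["fx"],0,m["cx"]],[0,m["fy"],m["cy"]],[0,0,1.]])
    x,y=((np.array(uv,float)-[m["cx"],m["cy"]])/[m["fx"],m["fy"]]).T
    d0=np.stack([x,y]);d=d0.copy()
    for _ in range(20): d=d0/(1+m["k1"]*(d**2).sum(0))
    D=T[:3,:3]@np.stack([d[0],-d[1],-np.ones_like(d[0])]);o=T[:3,3]
    return (o[:,None]+D*((z-o[2])/D[2])).T
def c2w(name,p):
    T=np.array(r.camera_model(name)["T"]);return T[:3,:3]@np.array(p)+T[:3,3]
def shot(name,fn):
    im=r.camera(name);cv2.imwrite("pics/"+fn,im[:,:,::-1]);return im
E
python3 - <<'E'
from h import *
shot("top","t1.png");shot("scene","s1.png")
print(np.array(r.camera_model("top")["T"]).round(3))
for l in ["tile","rail_end","corner","keeper_nose","disc"]:
    print(l,[(c2w("top",d["at"]).round(3),round(d["conf"],2)) for d in r.spot_point(l,"top")])
s=r.read_state();print(s["time"],s["ee_pos"],s["eef_rot"],s["width"])
E
```

```text
[[-0.005  0.995 -0.097  0.405]
 [-1.    -0.005 -0.002 -0.029]
 [-0.003  0.097  0.995  1.35 ]
 [ 0.     0.     0.     1.   ]]
tile [(array([ 0.494, -0.21 , -0.   ]), 0.91), (array([ 0.441,  0.008, -0.004]), 0.91), (array([0.527, 0.095, 0.004]), 0.73), (array([ 0.588, -0.185, -0.005]), 0.41)]
rail_end [(array([ 0.556, -0.032, -0.005]), 0.93), (array([ 0.613, -0.314,  0.006]), 0.18)]
corner [(array([ 0.615, -0.313,  0.004]), 0.89)]
keeper_nose [(array([ 0.528, -0.287,  0.001]), 0.61)]
disc [(array([ 0.482, -0.106, -0.002]), 0.83)]
0.35 [ 0.27394476 -0.56167686  0.22237515] [ 9.74367657e-01  2.24961440e-01 -5.60456636e-05 -1.27805129e-04] 0.08659746686353736
```

View pics/t1.png

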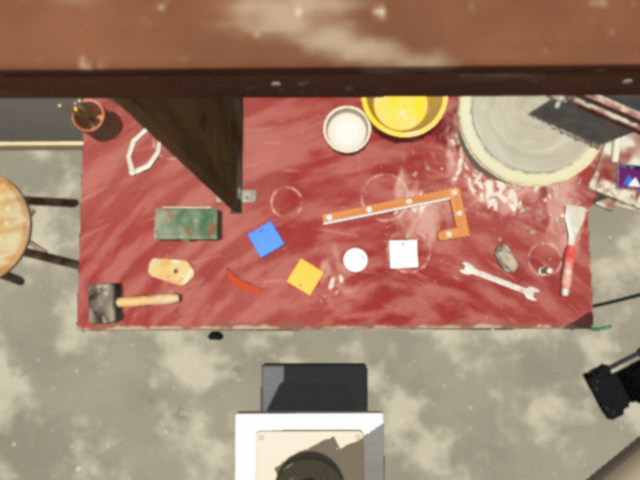

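View pics/s1.png

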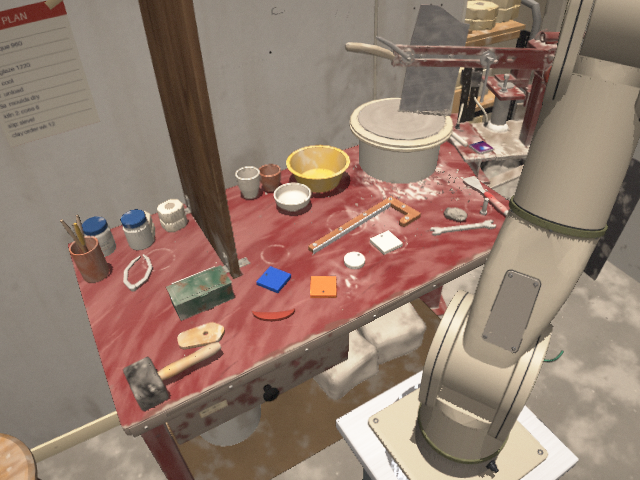

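The top picture shows the tile at about (404,254), with the disc to its left at (355,260). The rail runs from (323,220) to (455,190) and the keeper is at about (440,237). The scene view agrees, and the brace post near (240,200) is clear of the work. Next I refine the fence line and the tile pose.

```bash
python3 - <<'E'
from h import *
im=cv2.imread("pics/t1.png")
c=im[170:290,310:490];cv2.imwrite("pics/c1.png",cv2.resize(c,None,fx=4.4,fy=4.4,interpolation=cv2.INTER_CUBIC))
hsv=cv2.cvtColor(im,cv2.COLOR_BGR2HSV)
w=((hsv[...,1]<60)&(hsv[...,2]>170)).astype(np.uint8)
w2=w*0;w2[235:275,335:425]=w[235:275,335:425]
n,l,st,ce=cv2.connectedComponentsWithStats(w2)
for i in range(1,n):
    if st[i,4]>100:
        cs=cv2.findContours((l==i).astype(np.uint8),0,2)[0][0]
        R=cv2.minAreaRect(cs.astype(np.float32)); P=pix2w("top",cv2.boxPoints(R),.012)[:,:2]
        d=P[1]-P[0]; print(st[i,4],ce[i],pix2w("top",[ce[i]],.012)[0,:2].round(4),P.round(3).tolist(),np.degrees(np.arctan2(d[1],d[0])).round(1))
# orange fence
o=((hsv[...,0]>5)&(hsv[...,0]<20)&(hsv[...,1]>120)&(hsv[...,2]>150)).astype(np.uint8)
o2=o*0;o2[180:245,315:475]=o[180:245,315:475]
# lower boundary of the strip: per column, last bright/ orange pixel
s=((hsv[...,1]<110)&(hsv[...,2]>170))
pts=[];top=[]
for u in range(330,445,3):
    v=np.where(o2[:,u]>0)[0]; v=v[v<228]
    vs=np.where(s[180:235,u])[0]+180
    if len(v): top.append((u,v.min()))
    if len(vs): pts.append((u,vs.mean(),vs.min(),vs.max()))
pts=np.array(pts);print(pts[::4].round(1).tolist())
for nm,q,z in(("far top edge",np.array(top,float),.014),("strip",pts[:,:2],.010)):
    W=pix2w("top",q,z)[:,:2];vx,vy,x0,y0=cv2.fitLine(W.astype(np.float32),cv2.DIST_HUBER,0,.01,.01).ravel()
    print(nm,"dir angle",np.degrees(np.arctan(-vx/vy)).round(2),"at y=-.2: x=",x0+vx/vy*(-.2-y0))
E
```

```text
807 [403.01486989 253.60346964] [ 0.4922 -0.2092] [[0.522, -0.179], [0.522, -0.24], [0.461, -0.239], [0.461, -0.178]] -90.3
476 [354.93067227 259.53571429] [ 0.4797 -0.1037] [[0.505, -0.078], [0.505, -0.13], [0.454, -0.13], [0.455, -0.077]] -90.3
[[330.0, 219.0, 214.0, 224.0], [342.0, 219.5, 218.0, 221.0], [354.0, 217.5, 216.0, 219.0], [366.0, 212.1, 208.0, 216.0], [378.0, 212.5, 211.0, 214.0], [390.0, 212.2, 209.0, 219.0], [402.0, 201.5, 180.0, 224.0], [414.0, 213.4, 188.0, 234.0], [426.0, 217.5, 201.0, 234.0], [438.0, 213.7, 199.0, 229.0]]
far top edge dir angle 10.91 at y=-.2: x= 0.61366004
strip dir angle 5.53 at y=-.2: x= 0.5838563
```

View pics/c1.png

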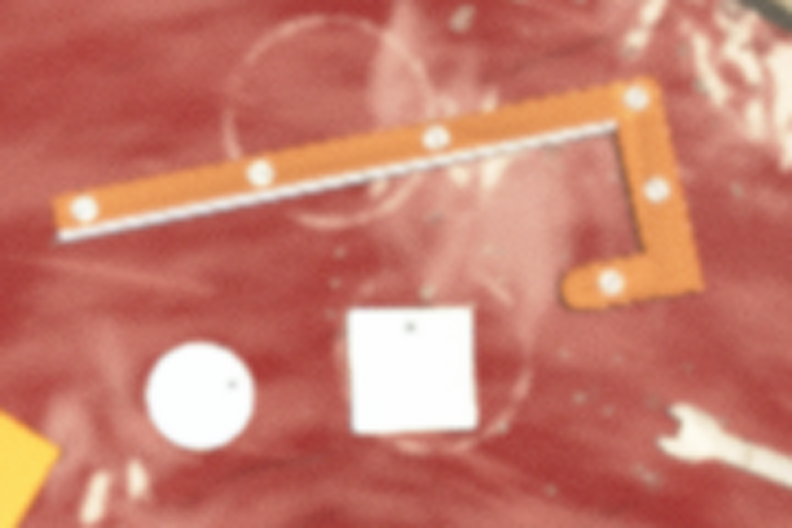

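The crop shows the strip's lower edge running from (60,240) to (617,130). The keeper nose is at (562,293), and the tile's corners are about (347,309), (471,307), (477,428) and (354,433). I convert these to world coordinates and plan the pushes.

```bash
cat > fr.py <<'E'
import numpy as np
def frame(A,C):
    t=np.arctan2(-(A-C)[0],(A-C)[1]); ex=np.array([np.cos(t),np.sin(t)]);ey=np.array([-np.sin(t),np.cos(t)])
    O=(A+C)/2-ey*.0075
    return t,ex,ey,O
E
python3 - <<'E'
from h import *; from fr import *
f=lambda q,z: pix2w("top",(np.array(q,float)+.5)/4.4-.5+[310,170],z)[:,:2]
A,C=f([(60,240),(617,130)],.006)
t,ex,ey,O=frame(A,C);print("A,C",A,C,np.linalg.norm(A-C),"t",np.degrees(t),"O",O)
toF=lambda W:np.stack([(W-O)@ex,(W-O)@ey],1)*1000
print("nose",toF(f([(562,293)],.014)).round(1))
T=f([(347,309),(471,307),(477,428),(354,433)],.012);print("tile",toF(T).round(1).tolist(),toF(T).mean(0),T.mean(0))
print("disc",toF(f([(201,396)],.012)).round(1))
W=lambda x,y:(O+ex*x/1000+ey*y/1000).round(4)
for n,p in dict(start1=(-160,-9),end1=(-70,-9),s2=(-33,50),e2=(-30,-66)).items(): print(n,W(*p))
E
```

```text
A,C [ 0.55880584 -0.03472708] [ 0.61312345 -0.31609548] 0.2865633979510315 t 10.926424604823492 O [ 0.58738626 -0.18277532]
nose [[-75.8 -89.4]]
tile [[-62.6, 17.1], [-73.7, -43.8], [-133.3, -34.0], [-123.9, 26.4]] [-98.38238864  -8.56818146] [ 0.49241149 -0.20983638]
disc [[-91.   97.3]]
start1 [ 0.432  -0.2219]
end1 [ 0.5204 -0.2049]
s2 [ 0.5455 -0.1399]
e2 [ 0.5704 -0.2533]
```

>>> arm_command --xyz '[[0.035,0.074,-0.02],[0.07,0.148,-0.05],[0.1,0.21,-0.08],[0.13,0.27,-0.11],[0.163,0.341,-0.13],[0.163,0.341,-0.13],[0.163,0.341,-0.13],[0.163,0.341,-0.13],[0.163,0.341,-0.13],[0.163,0.341,-0.13],[0.163,0.341,-0.13],[0.163,0.341,-0.16],[0.163,0.341,-0.19],[0.163,0.341,-0.205],[0.163,0.341,-0.205],[0.163,0.341,-0.205]]' --rot '[[0,0,-0.1],[0,0,-0.2],[0,0,-0.263],[0,0,-0.263],[0,0,-0.263],[0,0,-0.263],[0,0,-0.263],[0,0,-0.263],[0,0,-0.263],[0,0,-0.263],[0,0,-0.263],[0,0,-0.263],[0,0,-0.263],[0,0,-0.263],[0,0,-0.263],[0,0,-0.263]]' --grip 0.23

```text
time: 1.68
ee_pos: [0.4366, -0.221, 0.0175]
eef_rot: [0.995, 0.095, -0.001, -0.0]
ft_force: [0.3, -0.5, 0.6]
width: 0.0204
grip_force: 0.0
```

>>> arm_command --xyz '[[0,0,-0.008],[0,0,-0.013],[0,0,-0.013],[0.007,0.0013,-0.013],[0.014,0.0027,-0.013],[0.021,0.004,-0.013],[0.028,0.0054,-0.013],[0.035,0.0067,-0.013],[0.042,0.0081,-0.013],[0.049,0.0094,-0.013],[0.056,0.0108,-0.013],[0.061,0.0117,-0.013],[0.066,0.0127,-0.013],[0.07,0.0135,-0.013],[0.073,0.0141,-0.013],[0.075,0.0145,-0.013],[0.075,0.0145,-0.013]]' --rot '[[0,0,0],[0,0,0],[0,0,0],[0,0,0],[0,0,0],[0,0,0],[0,0,0],[0,0,0],[0,0,0],[0,0,0],[0,0,0],[0,0,0],[0,0,0],[0,0,0],[0,0,0],[0,0,0],[0,0,0]]'

```text
time: 3.1
ee_pos: [0.5124, -0.2062, 0.0046]
eef_rot: [0.995, 0.095, 0.0, 0.0]
ft_force: [0.5, 0.2, -0.3]
width: 0.0201
grip_force: 0.0
```

```bash
python3 - <<'E'
from h import *
im=shot("top","t2.png")[170:290,310:490,::-1];cv2.imwrite("pics/c2.png",cv2.resize(im,None,fx=4.4,fy=4.4,interpolation=cv2.INTER_CUBIC))
im=shot("scene","s2.png")[170:310,290:470,::-1];cv2.imwrite("pics/c2s.png",cv2.resize(im,None,fx=4.2,fy=4.2,interpolation=cv2.INTER_CUBIC))
E
```

```text
(no output)
```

View pics/c2.png

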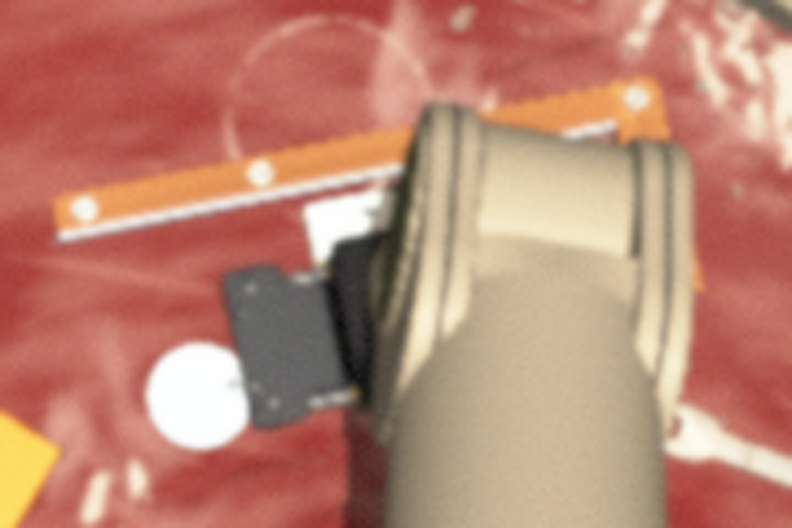

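The crop shows the tile's left far corner at about (305,205), parallel to the rail and roughly 10 mm short of it. I continue gently until it touches.

>>> arm_command --xyz '[[0.003,0.0006,0],[0.006,0.0012,0],[0.008,0.0015,0],[0.0095,0.0018,0],[0.0105,0.002,0],[0.0105,0.002,0]]' --rot '[[0,0,0],[0,0,0],[0,0,0],[0,0,0],[0,0,0],[0,0,0]]'

```text
time: 3.7
ee_pos: [0.5203, -0.2049, 0.0042]
eef_rot: [0.995, 0.095, -0.002, -0.0]
ft_force: [-11.4, -1.1, 5.9]
width: 0.0198
grip_force: 5.1
```

>>> arm_command --xyz '[[-0.008,-0.0015,0],[-0.018,-0.0035,0],[-0.018,-0.0035,0.03],[-0.018,-0.0035,0.065],[0,0.02,0.08],[0.0237,0.0664,0.08],[0.0237,0.0664,0.08],[0.0237,0.0664,0.08],[0.0237,0.0664,0.08],[0.0237,0.0664,0.08],[0.0237,0.0664,0.08],[0.0237,0.0664,0.08],[0.0237,0.0664,0.08],[0.0237,0.0664,0.08],[0.0237,0.0664,0.08],[0.0237,0.0664,0.08],[0.0237,0.0664,0.08],[0.0237,0.0664,0.08],[0.0237,0.0664,0.05],[0.0237,0.0664,0.05]]' --rot '[[0,0,0],[0,0,0],[0,0,0],[0,0,0],[0,0,0.12],[0,0,0.24],[0,0,0.36],[0,0,0.48],[0,0,0.6],[0,0,0.72],[0,0,0.84],[0,0,0.96],[0,0,1.08],[0,0,1.2],[0,0,1.32],[0,0,1.44],[0,0,1.571],[0,0,1.571],[0,0,1.571],[0,0,1.571]]'

```text
time: 5.37
ee_pos: [0.5436, -0.1379, 0.051]
eef_rot: [0.638, 0.77, -0.001, -0.002]
ft_force: [-1.8, 0.7, -0.6]
width: 0.02
grip_force: 0.0
```

```bash
python3 - <<'E'
from h import *
im=shot("top","t3.png")[170:290,310:490,::-1];a=cv2.resize(im,None,fx=4.4,fy=4.4,interpolation=cv2.INTER_CUBIC);cv2.imwrite("pics/c3.png",a)
E
```

```text
(no output)
```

View pics/c3.png

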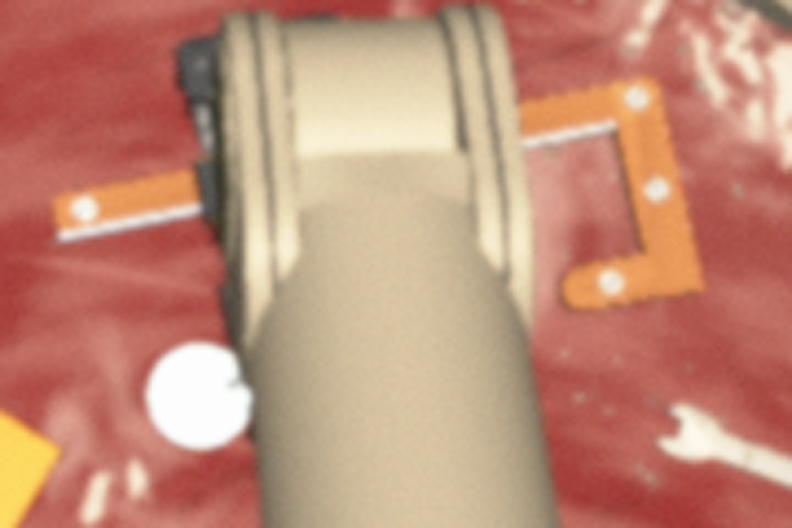

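The arm hides the tile in the top view, and the disc is unmoved at (200,396). I check the scene camera.

```bash
python3 - <<'E'
from h import *
im=shot("scene","s3.png")[170:300,290:470,::-1];cv2.imwrite("pics/c3s.png",cv2.resize(im,None,fx=4.2,fy=4.2,interpolation=cv2.INTER_CUBIC))
print(r.read_state()["ee_pos"])
E
```

```text
[ 0.54516046 -0.13776216  0.05412202]
```

View pics/c3s.png

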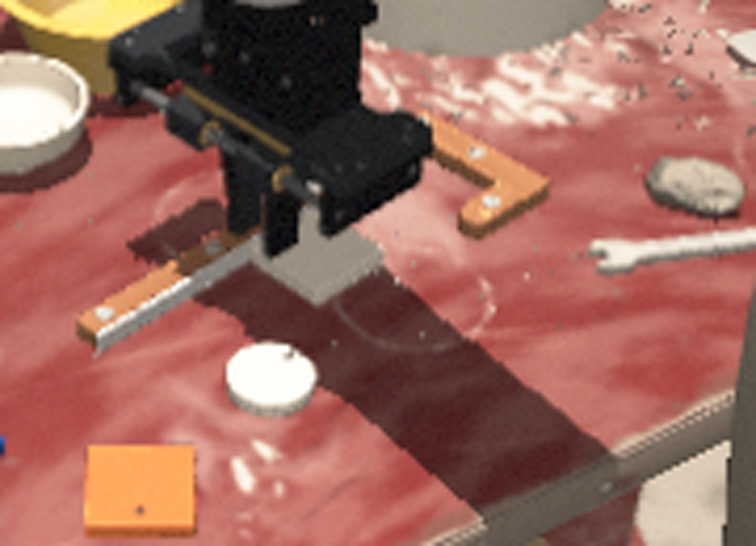

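The tile lies flat against the rail in shadow, with its near corners at about (318,300) and (382,256). I check these in fence coordinates.

```bash
python3 - <<'E'
from h import *; from fr import *
t,ex,ey,O=frame(np.array([.55881,-.03473]),np.array([.61312,-.31610]))
q=np.array([(318,304),(382,258),(97,349)],float);W=pix2w("scene",(q+.5)/4.2-.5+[290,170],0)[:,:2]
print(np.stack([(W-O)@ex,(W-O)@ey],1)*1000)
E
```

```text
[[-56.59857812  25.55800395]
 [-53.48895655 -34.85909728]
 [  5.23189742 150.52550463]]
```

>>> arm_command --xyz '[[0,0,-0.025],[0,0,-0.045],[0,0,-0.05],[0,0,-0.05],[0.0012,-0.0059,-0.05],[0.0025,-0.0117,-0.05],[0.0037,-0.0176,-0.05],[0.0048,-0.0225,-0.05],[0.0059,-0.0275,-0.05],[0.0069,-0.0325,-0.05],[0.0079,-0.0375,-0.05],[0.009,-0.0425,-0.05],[0.01,-0.0475,-0.05],[0.0111,-0.0525,-0.05],[0.0118,-0.056,-0.05],[0.0124,-0.0587,-0.05],[0.0124,-0.0587,-0.05]]' --rot '[[0,0,0],[0,0,0],[0,0,0],[0,0,0],[0,0,0],[0,0,0],[0,0,0],[0,0,0],[0,0,0],[0,0,0],[0,0,0],[0,0,0],[0,0,0],[0,0,0],[0,0,0],[0,0,0],[0,0,0]]'

```text
time: 6.88
ee_pos: [0.5586, -0.1973, 0.0045]
eef_rot: [0.637, 0.771, -0.0, 0.0]
ft_force: [-0.2, -0.4, -0.0]
width: 0.0203
grip_force: 0.0
```

```bash
python3 - <<'E'
from h import *
im=shot("scene","s4.png")[170:270,350:470,::-1];cv2.imwrite("pics/c4s.png",cv2.resize(im,None,fx=6,fy=6,interpolation=cv2.INTER_CUBIC))
E
```

```text
(no output)
```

View pics/c4s.png

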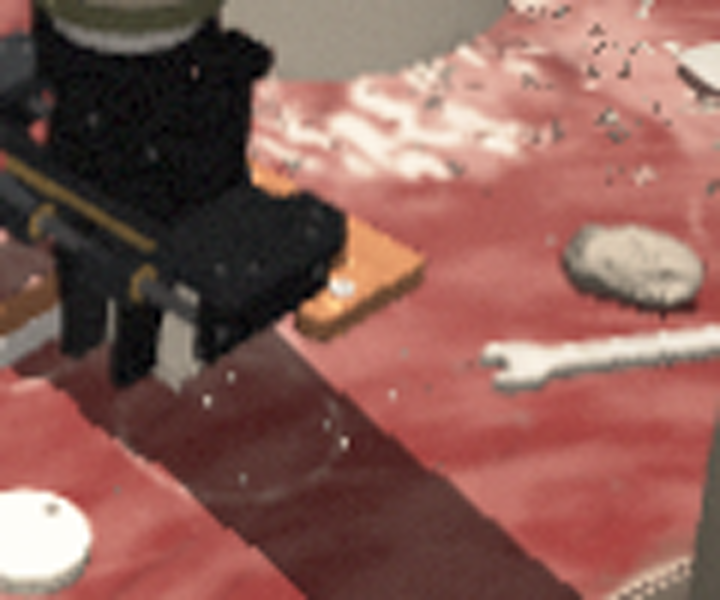

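The tile's near-left corner is at about (180,390), beside the fingertips, and the rest is hidden by the gripper. I check its distance from the rail.

```bash
python3 - <<'E'
from h import *; from fr import *
t,ex,ey,O=frame(np.array([.55881,-.03473]),np.array([.61312,-.31610]))
q=np.array([(178,393),(204,371)],float);W=pix2w("scene",(q+.5)/6-.5+[350,170],0)[:,:2]
print(np.stack([(W-O)@ex,(W-O)@ey],1)*1000)
p=np.array(r.read_state()["ee_pos"][:2])-O;print(p@ex,p@ey)
E
```

```text
[[-62.31783933 -20.35441001]
 [-59.94734313 -39.49915399]]
-0.030964984099820344 -0.008396095304265399
```

>>> arm_command --xyz '[[-0.002,0.01,0],[-0.004,0.02,0.02],[-0.004,0.02,0.06],[-0.03,0.06,0.1],[-0.06,0.1,0.1],[-0.08,0.14,0.1],[-0.08,0.19,0.1],[-0.08,0.19,0.1],[-0.08,0.19,0.1],[-0.08,0.19,0.1]]' --rot '[[0,0,0],[0,0,0],[0,0,0],[0,0,0],[0,0,0],[0,0,0],[0,0,0],[0,0,0],[0,0,0],[0,0,0]]'

```text
time: 7.77
ee_pos: [0.4781, -0.0042, 0.1048]
eef_rot: [0.635, 0.773, -0.0, 0.0]
ft_force: [0.8, -0.4, -0.6]
width: 0.02
grip_force: 0.0
```

```bash
python3 - <<'E'
from h import *
im=shot("top","t5.png")[170:290,310:490,::-1];cv2.imwrite("pics/c5.png",cv2.resize(im,None,fx=4.4,fy=4.4,interpolation=cv2.INTER_CUBIC))
E
```

```text
(no output)
```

View pics/c5.png

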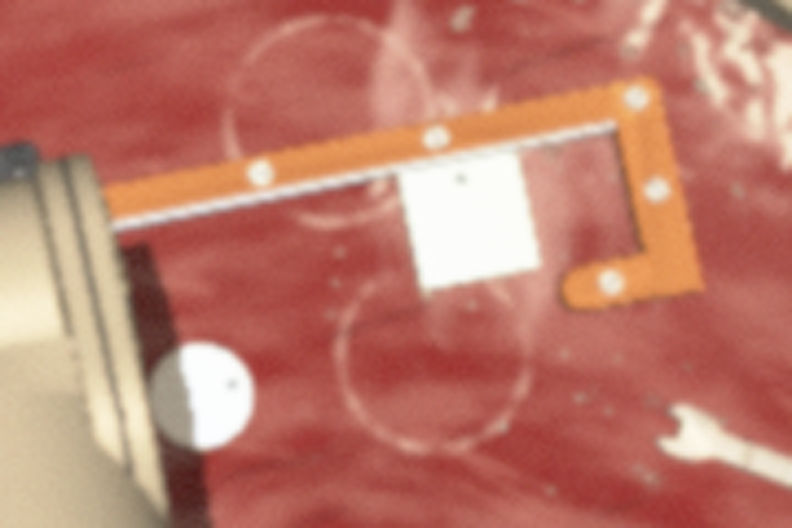

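The tile sits flush to the rail, with its far edge from (400,173) to (518,150) along the strip, and its right edge is short of the keeper nose. The disc is unmoved. I go back and push it into the pocket.

>>> arm_command --xyz '[[0.03,-0.07,0],[0.05,-0.11,0],[0.076,-0.15,0],[0.076,-0.172,0],[0.076,-0.172,-0.04],[0.076,-0.172,-0.08],[0.076,-0.172,-0.1],[0.076,-0.172,-0.1],[0.078,-0.18,-0.1],[0.08,-0.188,-0.1],[0.0815,-0.194,-0.1],[0.0828,-0.2,-0.1],[0.084,-0.206,-0.1],[0.0853,-0.212,-0.1],[0.0865,-0.218,-0.1],[0.0877,-0.224,-0.1],[0.0888,-0.23,-0.1],[0.0898,-0.235,-0.1],[0.0905,-0.239,-0.1],[0.0909,-0.241,-0.1]]' --rot '[[0,0,0],[0,0,0],[0,0,0],[0,0,0],[0,0,0],[0,0,0],[0,0,0],[0,0,0],[0,0,0],[0,0,0],[0,0,0],[0,0,0],[0,0,0],[0,0,0],[0,0,0],[0,0,0],[0,0,0],[0,0,0],[0,0,0],[0,0,0]]'

```text
time: 9.48
ee_pos: [0.5696, -0.2483, 0.0046]
eef_rot: [0.637, 0.771, 0.0, 0.0]
ft_force: [-0.7, 1.8, 0.5]
width: 0.0198
grip_force: 1.3
```

>>> arm_command --xyz '[[0.0005,-0.0025,0],[0.0009,-0.0045,0],[0.0012,-0.006,0],[0.0015,-0.0075,0],[0.0015,-0.0075,0]]' --rot '[[0,0,0],[0,0,0],[0,0,0],[0,0,0],[0,0,0]]'

```text
time: 9.9
ee_pos: [0.5698, -0.2487, 0.0043]
eef_rot: [0.635, 0.773, 0.001, -0.004]
ft_force: [-9.7, 18.0, 12.3]
width: 0.0201
grip_force: 10.0
```

>>> arm_command --xyz '[[-0.001,0.006,0],[-0.004,0.02,0.0],[-0.004,0.02,0.04],[-0.004,0.02,0.08],[-0.03,0.06,0.1],[-0.06,0.1,0.1],[-0.08,0.14,0.1],[-0.09,0.18,0.1],[-0.09,0.22,0.1],[-0.09,0.24,0.1],[-0.09,0.24,0.1],[-0.09,0.24,0.1]]' --rot '[[0,0,0],[0,0,0],[0,0,0],[0,0,0],[0,0,0],[0,0,0],[0,0,0],[0,0,0],[0,0,0],[0,0,0],[0,0,0],[0,0,0]]'

```text
time: 10.9
ee_pos: [0.4808, -0.0128, 0.1049]
eef_rot: [0.635, 0.773, 0.0, 0.001]
ft_force: [0.4, -1.8, -0.0]
width: 0.0199
grip_force: 0.0
```

```bash
python3 - <<'E'
from h import *
im=shot("top","t6.png")[175:255,380:490,::-1];cv2.imwrite("pics/c6.png",cv2.resize(im,None,fx=7,fy=7,interpolation=cv2.INTER_CUBIC))
E
```

```text
(no output)
```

View pics/c6.png

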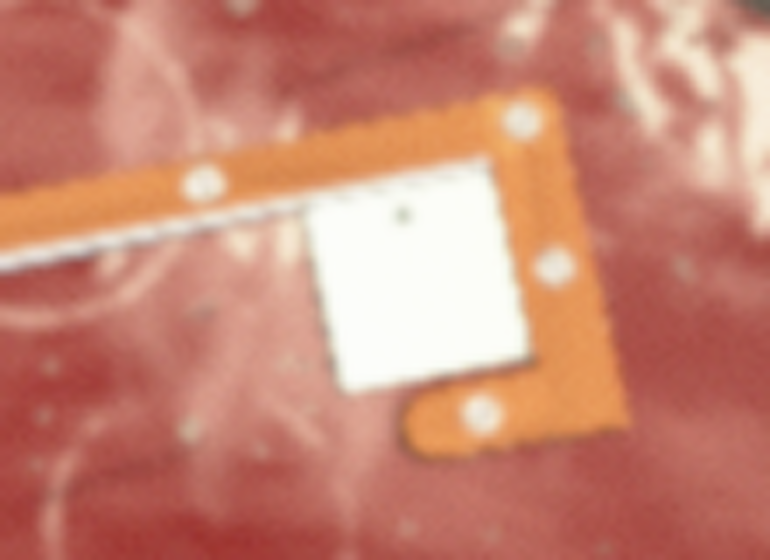

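The tile sits in the pocket against the end stop, with its right edge from (490,165) to (530,358). A faint line shows between tile and rail near (370–480,180). I use a sub-pixel fit to see if there's a gap.

```bash
python3 - <<'E'
from h import *; from fr import *
ims=[cv2.imread("pics/t6.png").astype(float)]+[r.camera("top")[:,:,::-1].astype(float) for _ in range(5)]
im=np.mean(ims,0); b=im[...,0]  # blue: tile high, wood/red low
t,ex,ey,O=frame(np.array([.55881,-.03473]),np.array([.61312,-.31610]))
from scipy.ndimage import map_coordinates,gaussian_filter
# inverse map via local affine fit at given z
g=np.stack(np.meshgrid(np.arange(380,490,5),np.arange(175,255,5)),-1).reshape(-1,2)
def prof(z,P,ch):
    W=pix2w("top",g,z)[:,:2];F=np.stack([(W-O)@ex,(W-O)@ey],1)*1000
    poly=lambda Q:np.c_[np.ones(len(Q)),Q,Q**2,Q[:,:1]*Q[:,1:]]
    M=np.linalg.lstsq(poly(F),g.astype(float),rcond=None)[0]
    uv=poly(P)@M; return map_coordinates(im[...,ch],[uv[:,1],uv[:,0]],order=1)
def edge(s,lo,hi,fixed,axis,thr=None):
    v=np.arange(lo,hi,.25);out=[]
    for f in fixed:
        P=np.c_[v,np.full_like(v,f)] if axis==0 else np.c_[np.full_like(v,f),v]
        p=prof(.012,P,0);th=(p.min()+p.max())/2;k=np.where(np.diff(np.sign(p-th))!=0)[0]
        out.append(v[k[0]] if len(k) else np.nan)
    c=np.polyfit(fixed,out,1);print(s,np.round(out,1),"slope deg",np.degrees(np.arctan(c[0])).round(2))
edge("near",-70,-50,np.arange(-125,-80,6.),0)
edge("left",-85,-60,np.arange(-52,-8,6.),1)
edge("right",-142,-122,np.arange(-52,-8,6.),1)
for y in(-125,-115,-105,-95,-85,-60,-20):
    v=np.arange(-8,6,1.);print(y,prof(.012,np.c_[v,np.full_like(v,y)],0).round().astype(int))
E
```

```text
near [-60.5 -60.5 -70.  -60.5 -60.8 -61.  -61.  -60.2] slope deg 2.95
left [-73.8 -73.8 -73.8 -73.8 -73.8 -73.5 -74.  -73.5] slope deg 0.14
right [-134.5 -134.2 -134.8 -133.8 -134.5 -134.2 -134.5 -134.5] slope deg -0.06
-125 [247 247 247 247 246 244 241 237 233 228 218 200 181 155]
-115 [248 248 248 247 246 245 242 239 234 229 216 200 179 152]
-105 [209 217 227 233 238 241 241 239 235 231 218 204 181 155]
-95 [249 249 249 248 248 246 244 239 232 224 209 194 171 147]
-85 [249 249 249 249 248 246 243 236 229 219 207 192 170 147]
-60 [162 164 166 164 161 163 166 174 186 196 192 187 167 145]
-20 [135 130 127 125 126 129 141 159 176 191 205 190 174 151]
```

```bash
python3 -c "
from bench import r
print(r.close_job())"
```

```text
the job is handed in; nothing more can be done
None
```

The tile was pushed flat to the rail and slid along it into the pocket; the last pictures show it square against rail and end stop to within about 1 mm, the disc was not moved in any view and nothing else was approached, the hand is clear, and the job was handed in at about 11 s.

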